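# Seat the flat-topped support post in the display stand

### The job

Take the support post with the plain flat round top out of the wooden rack, set its tapered shank in the socket of the empty stand, and press or tap it down until it is fully home, its collar resting on the face of the socket so that friction holds it upright. Leave the other two posts in the rack.

Things in the scene. Friction and masses are not known exactly. Their poses are not given: they have to be found in the camera images.
- flat_post: Post to seat: aluminium, flat round cork top. Stands upright in the rack. Origin: centre of its collar's underside, z up. Collar 48 mm across, 0 to 6 mm above origin; round barrel to grip 28 mm across, 6 to 54 mm; flat top at 54 mm, to press on. Below the origin a tapered steel shank 60 mm long, 24 mm across at the collar, 12 mm at the tip. 0.06 to 0.10 kg.
- fork_post: Leave in the rack. Like flat_post (same origin, collar, barrel, shank) but topped by a two-pronged fork 44 mm wide, up to 80 mm above the origin. The three posts stand in one straight row, 95 mm apart, in any order; the row is turned up to 20 degrees from the y direction. Nothing stands beside the row.
- plate_post: Leave in the rack. Like flat_post but topped by a square 46 mm plate, up to 59 mm above the origin. The rack is a fixed wooden board, 80 x 290 mm, its top 85 mm above the table; each post's shank hangs in a 30 mm hole, its collar resting on the board.
- socket (a point): Mouth centre of the empty stand's socket, on the flat top of its round boss (72 mm wide, 80 mm high, foot 150 mm wide, fixed); z up. A 34 mm mouth, 9 mm funnel, then a bore of four sprung brass jaws matching the shank. A shank just set in stops with its collar about 20 mm up; a push of 5 to 18 N drives it home: collar on the face, post's origin at this point. The farther stand is taken.
There are look-alikes about, which are no part of the job. Leave any purple look-alike of the flat_post alone.

How it is judged:
By the outcome, as a careful person would: the job done as asked, in the order asked, and still so for the second after the job is handed in, with the robot touching nothing.
It also fails if it takes over 54 s, if anything falls off the work surface, if the arm or the gripper's body presses on something with over 40 N, if the wrist force passes 120 N, or if a joint passes its speed limit or range.

### The arm

A 6-joint arm with a two-finger parallel gripper is mounted at the origin on the work surface. World frame = base frame: x ahead of the robot, y to its left, z up, the work surface at z = 0. Lengths are in m, angles in rad, forces in N, time in s.
With the tool pointing down it reaches from about 0.225 to 0.875 m from the base axis. Payload 3.4 kg.
Tool frame: the origin (TCP) lies between the finger pads; the fingertips stand 8 mm ahead of it and the grasp point (between the pads) lies 11 mm behind it; z points along the fingers, y is the line along which they close (so a half turn about z gives the same grasp; the last joint's range is limited). The gripper opens to 85 mm and grips with 20 to 120 N. Pads are 22 mm wide; open, the fingers measure 114 mm over their backs; the gripper's body (76 mm by 85 mm) begins 54 mm behind the grasp point. The pads swing forward as they close: fully open they stand 13 mm farther back than shut.
Start: joints at [-1.253, 0.276, 1.505, -0, 1.361, -0.121], TCP at [0.244, -0.521, 0.239] pointing down, gripper open.
Joint ranges: [-2.89, 2.89], [-0.75, 2.08], [0.22, 2.7], [-1.18, 4.32], [0.11, 2.71], [-2.7, 2.7]. Speed limits (rad/s): [2.57, 2.57, 3.14, 3.14, 3.14, 3.14].

### API

Orientations are given as a unit quaternion [w, x, y, z].
In Python, from rig import manip, optics, finder gives the robot as it stands.
- The arm moves only by the tool servo_tool, never from a script. Its argument "increments" is a list of rows, each a list of 7 numbers: the shift along the tool's x, y, z in cm, then the turn, a rotation vector about the tool's x, y, z in degrees, then the closure, from -1 (fully open) to 1 (shut). In form: [[x, y, z, rx, ry, rz, gripper], ...]. A call has exactly 5 rows; each row shifts and turns the commanded pose from where the row before left it, along the tool's axes as they then stand; what a row does not reach is not made up. A row lasts 1/10 s, in which the tool goes at most 50 mm and 8.59 degrees, less where a joint would pass 70% of its speed; a pose out of reach is approached as far as the arm can. A call is refused whole if a number of a shift passes 5 or a number of a turn 8.59, either way. A call with a gripper value outside its range is refused whole. The fingers move at their own pace and stop on an object; "squeeze" is the grip in N (left out, the last holds). Time passes only in rows, so rows that do not move let the fingers close, or fill a call up. It gives the time, the measured TCP pose, the force, the opening and the grip force at its end, in the units of the state.
- manip.get_state(): the state, without advancing time (a new reading comes with each control period).
- optics.get_image(name): name is "side" or "top"; returns the picture (420x560x3 uint8, red, green, blue); there is no depth.
- optics.get_calibration(name): a dict with "fov_y" (degrees; the focal length in pixels is half the picture's height over the tangent of half this angle, whatever the lens; pixels are square), "cx", "cy" (the principal point, pixels), "dist_coeffs" ([k1, k2, p1, p2, k3] as OpenCV has them; the pictures are not rectified), "world_to_cam" (4x4, takes a point from world to camera coordinates). Camera axes: x right, y down, z forward; pixel columns grow to the right and rows downward; lengths in m; the calibration is good to about 2 mm. A picture is of the moment at which its call begins. get_calibration takes no time and is no camera call.
- manip.sign_off(): hands the job in; it is judged then, once.
Trained networks look in the newest picture that a camera, given by its name, has taken for a name from the list of things; names that differ only in an ending like _2 or _b are one class to them, and where a whole thing is asked for, a point or a joint stands for the part that bears it (a point fixed in the world has none). Each returns a list of dicts, best first, with "p" (0 to 1); they miss things now and then, are a little off and sometimes report something else, mostly with a low value. They report only what shows in the picture. A call takes as long as a camera call. They do not tell look-alikes from the thing itself.
- finder.silhouettes(label, camera): "region" (420x560 bool, what is visible of it) and "box" ([centre column, centre row, width, height] in pixels, round what is visible of it).
- finder.tip_of(label, camera): "at" ([column, row] in pixels: a listed point, or the origin of a listed thing).
The state is a dict: "clock": time; "qpos": joint angles; "qd": joint speeds; "effort": joint torques, N m; "position": TCP position; "ee_rot": TCP orientation; "contact_force": force on the tool from outside, world axes, zero at the start; "moment": the same for the moment, N m; "width": finger opening in m; "gripper_force": force on a finger pad.
Only numpy, scipy, OpenCV 4.12 (cv2) and the standard library are available. Lean on these libraries where they do the work, as an engineer would, in place of code of your own. Each camera call takes 0.05 s, during which the arm holds its last target. There are 200 camera calls.

## Working session

There is one attempt and no reset: what is moved stays moved. The work goes in short steps, Python scripts to look and compute and a tool call to move; the robot and the scene stay as the last step left them, time stands still between calls to the robot, and variables do not carry over. Pictures are saved under pics/ and viewed, at most 10 in all, crops included, and the job is handed in when it is done.

Besides the shell and the picture viewer there is one more tool, called after "Emit:" as name(argument=value, ...) on one line, values as JSON. servo_tool: Moves the arm, as the interface text tells. Its arguments: {"type":"object","properties":{"increments":{"type":"array","items":{"type":"array","items":{"type":"number"}}},"squeeze":{"type":"number"}},"required":["increments"]}

```bash
mkdir -p pics
cat > h.py <<'E'
import numpy as np, cv2
from rig import manip, optics, finder
def cal(n):
    c=optics.get_calibration(n); f=210/np.tan(np.radians(c["fov_y"])/2)
    return np.array([[f,0,c["cx"]],[0,f,c["cy"]],[0,0,1]]),np.array(c["dist_coeffs"],float),np.array(c["world_to_cam"])
def ray(n,px):
    K,d,T=cal(n); u=cv2.undistortPoints(np.array([[px]],float),K,d)[0,0]
    R=T[:3,:3]; return -R.T@T[:3,3], R.T@np.array([u[0],u[1],1.])
def at_z(n,px,z):
    o,v=ray(n,px); return o+v*(z-o[2])/v[2]
def tri(p1,p2):
    (a,u),(b,v)=ray("top",p1),ray("side",p2)
    s=np.linalg.lstsq(np.c_[u,-v],b-a,rcond=None)[0]; P,Q=a+s[0]*u,b+s[1]*v
    return (P+Q)/2,np.linalg.norm(P-Q)
def proj(n,P):
    K,d,T=cal(n); return cv2.projectPoints(np.array(P,float).reshape(-1,3),cv2.Rodrigues(T[:3,:3])[0],T[:3,3],K,d)[0][:,0]
def save(n,name): 
    im=optics.get_image(n); cv2.imwrite(f"pics/{name}.png",im[:,:,::-1]); return im
E
python3 - <<'E'
from h import *
np.set_printoptions(precision=3,suppress=True)
a=save("top","top0");b=save("side","side0")
cv2.imwrite("pics/both0.png",cv2.resize(np.vstack([a,b])[:,:,::-1],None,fx=.714,fy=.714))
for n in("top","side"):
    for l in("flat_post","fork_post","plate_post","socket"):
        for r in finder.tip_of(l,n)[:5]:
            z=.08 if l=="socket" else .085
            print(n,l,round(r["p"],2),np.round(r["at"],1),at_z(n,r["at"],z))
E
```

```text
top flat_post 0.8 [128.  184.1] [0.59  0.374 0.085]
top flat_post 0.76 [163.9 205.3] [0.539 0.284 0.085]
top fork_post 0.53 [238.5 210.6] [0.529 0.1   0.085]
top plate_post 0.63 [201.3 208. ] [0.534 0.192 0.085]
top socket 0.9 [370.2 208.6] [ 0.54  -0.226  0.08 ]
side flat_post 0.78 [197.5 293.3] [0.55  0.29  0.085]
side flat_post 0.64 [153.1 331. ] [0.568 0.402 0.085]
side fork_post 0.64 [261.4 239. ] [0.519 0.097 0.085]
side plate_post 0.56 [232.3 263.6] [0.534 0.19  0.085]
side socket 0.67 [319.6 162.6] [ 0.539 -0.229  0.08 ]
```

View pics/top0.png

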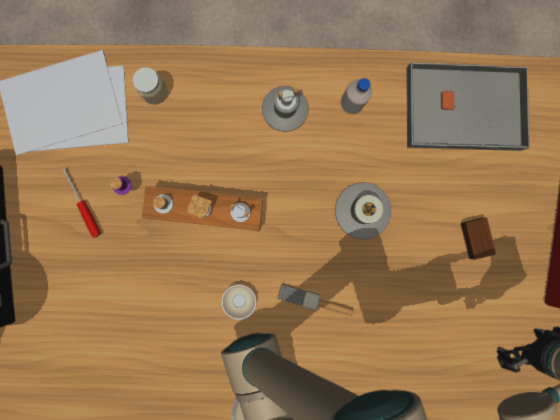

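View pics/side0.png

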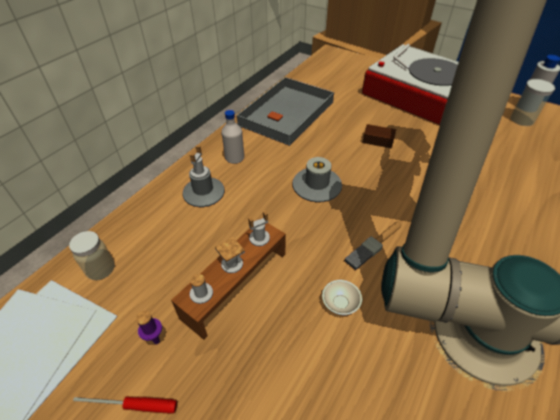

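Top view: rack posts at (163,205), plate at (201,207), fork at (240,211), and the empty stand at (370,209). The taken stand is at (287,105), and a purple look-alike stands on the table at (121,185). In the side view the rack's flat top is at (199,284) and the purple one at (150,325). The flat post in the rack, at the left end of the row, fits: it is metal-coloured, cork-topped and in the board. I'll confirm that in a crop and measure it.

Run:
```python
from h import *
np.set_printoptions(precision=3,suppress=True)
a=save("top","top1");b=save("side","side1")
c1=cv2.resize(a[165:235,105:275],(780,321),interpolation=cv2.INTER_CUBIC); c2=cv2.resize(b[220:350,130:300],(366,279),interpolation=cv2.INTER_CUBIC)
c3=cv2.resize(a[165:255,325:415],(279,279),interpolation=cv2.INTER_CUBIC)
o=np.zeros((600,780,3),np.uint8);o[:321]=c1;o[321:,:366]=c2;o[321:,380:659]=c3
cv2.imwrite("pics/crop1.png",o[:,:,::-1])
for l in("flat_post","fork_post","plate_post","socket"):
    T=finder.tip_of(l,"top");S=finder.tip_of(l,"side")
    for t in T[:2]:
        for s in S[:2]:
            P,e=tri(t["at"],s["at"])
            if e<.02: print(l,P,e,t["at"],s["at"])
for n in("top","side"):
    for r in finder.silhouettes("flat_post",n)[:3]: print(n,r["p"],r["box"],r["region"].sum())
    print(n,proj(n,[[.54,.284,.085],[.54,.284,.139],[.54,-.227,.08]]), cal(n)[0][0,0], ray(n,[280,210])[0])
s=manip.get_state();print(s["ee_rot"],s["position"],s["contact_force"],s["clock"])
```

```text
flat_post [0.543 0.288 0.081] 0.0057593968295546255 [163.5, 204.8] [199.7, 294.8]
flat_post [0.596 0.395 0.044] 0.0003936155130317447 [124.4, 183.7] [150.6, 330.3]
fork_post [0.525 0.098 0.077] 0.0013886161394643403 [239.9, 212.6] [258.8, 240.2]
plate_post [0.533 0.19  0.091] 0.00438859042662485 [201.1, 207.5] [233.3, 262.2]
socket [ 0.538 -0.224  0.082] 0.000142850479573962 [369.7, 209.4] [319.4, 163.2]
top 0.82 [161.9, 202.8, 18.0, 18.5] 311
top 0.67 [121.3, 184.9, 20.0, 17.4] 327
top [[163.825 205.082]
 [159.205 203.645]
 [370.629 208.539]] 499.0318686464235 [0.467 0.035 1.309]
side 0.87 [202.6, 287.9, 26.6, 27.2] 521
side 0.74 [152.4, 326.9, 26.2, 29.1] 616
side [[203.031 293.251]
 [198.951 279.202]
 [319.055 162.967]] 381.8888639937424 [0.174 0.551 0.793]
[ 0.     0.976  0.218 -0.   ] [ 0.244 -0.521  0.239] [-0.065  0.757  0.876] 1.1
```

View pics/crop1.png

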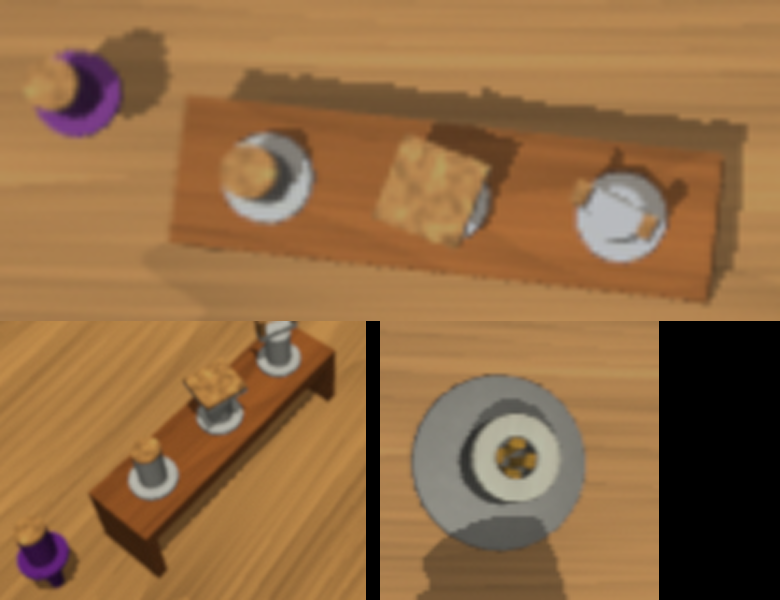

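The crop confirms it: the grey-collared post with the small round cork top at the left end of the row (top view 163,203) is the target. The square plate, the fork and the purple one off the rack are not. Target is about (0.544, 0.286), socket about (0.539, -0.2225). I'll rise and turn the tool first, then travel.

Emit:
servo_tool(increments=[[0,0,-1.2,0,0,-8.4,-1],[0,0,-1.2,0,0,-8.4,-1],[0,0,-1.2,0,0,-8.4,-1],[0,0,-1.2,0,0,-8.4,-1],[0,0,-1.2,0,0,-8.4,-1]], squeeze=60)

```text
clock: 1.6
position: [0.2443, -0.5205, 0.2998]
ee_rot: [0.0, 0.832, 0.555, -0.0]
contact_force: [-0.3, 1.4, 0.4]
width: 0.0856
gripper_force: 0.0
```

Emit:
servo_tool(increments=[[0,0,0,0,0,-8.4,-1],[0,0,0,0,0,-8.4,-1],[0,0,0,0,0,0,-1],[2,0.5,0,0,0,0,-1],[4,1,0,0,0,0,-1]])

```text
clock: 2.1
position: [0.2651, -0.4641, 0.2985]
ee_rot: [0.0, 0.746, 0.666, -0.0]
contact_force: [0.9, 0.7, -0.1]
width: 0.0852
gripper_force: 0.0
```

Emit:
servo_tool(increments=[[4.2,1.1,0,0,0,0,-1],[4.2,1.1,0,0,0,0,-1],[4.2,1.1,0,0,0,0,-1],[4.2,1.1,0,0,0,0,-1],[4.2,1.1,0,0,0,0,-1]])

```text
clock: 2.6
position: [0.3427, -0.2578, 0.2994]
ee_rot: [0.0, 0.745, 0.667, 0.0]
contact_force: [1.3, -0.5, 0.3]
width: 0.0852
gripper_force: 0.0
```

Emit:
servo_tool(increments=[[4.2,1.1,0,0,0,0,-1],[4.2,1.1,0,0,0,0,-1],[4.2,1.1,0,0,0,0,-1],[4.2,1.1,0,0,0,0,-1],[4.2,1.1,0,0,0,0,-1]])

```text
clock: 3.1
position: [0.4195, -0.0547, 0.2995]
ee_rot: [0.0, 0.745, 0.667, 0.0]
contact_force: [0.3, 0.3, -0.0]
width: 0.0854
gripper_force: 0.0
```

Emit:
servo_tool(increments=[[4.2,1.1,0,0,0,0,-1],[4.2,1.1,0,0,0,0,-1],[4.2,1.1,0,0,0,0,-1],[4.2,1.1,0,0,0,0,-1],[4.2,1.1,0,0,0,0,-1]])

```text
clock: 3.6
position: [0.4964, 0.1485, 0.2993]
ee_rot: [0.0, 0.745, 0.668, 0.0]
contact_force: [0.6, 0.3, 1.1]
width: 0.0855
gripper_force: 0.0
```

Emit:
servo_tool(increments=[[4.2,0.9,0,0,0,0,-1],[4,0.9,0,0,0,0,-1],[3.5,0.8,0,0,0,0,-1],[2,0.5,1.5,0,0,0,-1],[0.5,0.1,2.5,0,0,0,-1]])

```text
clock: 4.1
position: [0.5443, 0.2868, 0.259]
ee_rot: [0.001, 0.744, 0.669, 0.002]
contact_force: [0.3, 0.2, 0.5]
width: 0.0853
gripper_force: 0.0
```

Emit:
servo_tool(increments=[[0,0,3,0,0,0,-1],[0,0,2,0,0,0,-1],[0,0,1,0,0,0,-1],[0,0,0,0,0,0,-1],[0,0,0,0,0,0,-1]])

```text
clock: 4.6
position: [0.5434, 0.2842, 0.1998]
ee_rot: [0.0, 0.744, 0.668, 0.0]
contact_force: [-0.5, -0.0, -1.3]
width: 0.0856
gripper_force: 0.0
```

Run:
```python
from h import *
np.set_printoptions(precision=4,suppress=True)
s=manip.get_state();p=s["position"];print(p,s["ee_rot"],s["clock"])
b=save("side","side2")
q=proj("side",[[p[0],p[1],.2],[p[0],p[1],.139],[p[0],p[1],.091]]);print(q)
for r in finder.silhouettes("flat_post","side")[:2]: print(r["p"],r["box"])
for r in finder.tip_of("flat_post","side")[:2]: print(r["p"],r["at"],at_z("side",r["at"],.085))
c=cv2.resize(b[180:340,120:300],(675,600),interpolation=cv2.INTER_CUBIC)
for u in q: cv2.circle(c,tuple(int(v) for v in ((u-[120,180]+.5)*3.75)),3,(255,0,0),-1)
cv2.imwrite("pics/crop2.png",c[:,:,::-1])
```

```text
[0.5434 0.2842 0.1998] [0.0003 0.7439 0.6683 0.0004] 4.6
[[192.3953 260.7466]
 [197.6213 278.4932]
 [201.3215 291.0625]]
0.83 [150.7, 328.0, 27.6, 31.0]
0.64 [201.5, 288.1, 26.4, 26.1]
0.95 [151.9, 328.9] [0.5728 0.3998 0.085 ]
0.65 [201.2, 295.0] [0.5405 0.2893 0.085 ]
```

View pics/crop2.png

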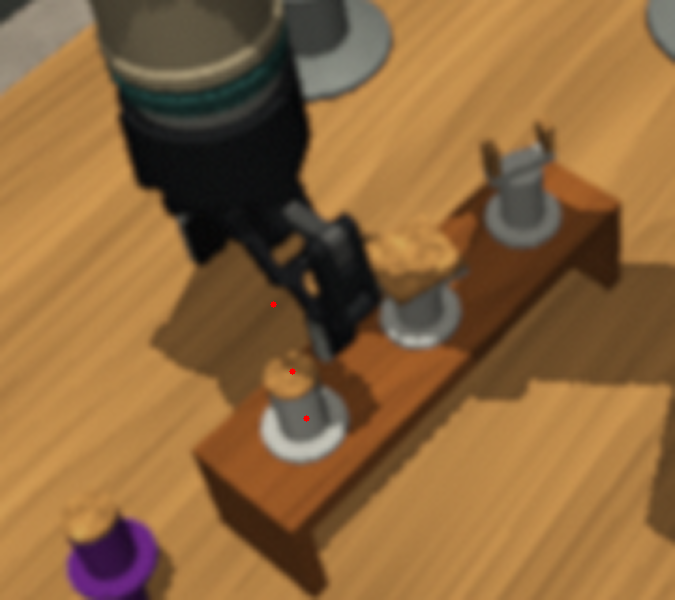

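The projected tool axis falls on the cork top (crop 290,373) and about 2 mm short of the collar centre (304,425), so it is aligned. I'll nudge 2 mm, descend and grip.

Emit:
servo_tool(increments=[[0.2,0,2,0,0,0,-1],[0,0,2.5,0,0,0,-1],[0,0,2.5,0,0,0,-1],[0,0,1.5,0,0,0,-1],[0,0,0.8,0,0,0,-1]])

```text
clock: 5.25
position: [0.5429, 0.2863, 0.1056]
ee_rot: [-0.0, 0.744, 0.669, -0.0]
contact_force: [-0.7, -0.0, -0.0]
width: 0.0855
gripper_force: 0.0
```

Emit:
servo_tool(increments=[[0,0,0,0,0,0,-1],[0,0,0,0,0,0,0],[0,0,0,0,0,0,1],[0,0,0,0,0,0,1],[0,0,0,0,0,0,1]], squeeze=80)

```text
clock: 5.75
position: [0.5435, 0.2865, 0.107]
ee_rot: [0.0, 0.743, 0.669, 0.001]
contact_force: [1.0, 0.0, 2.6]
width: 0.0282
gripper_force: 2.2
```

Emit:
servo_tool(increments=[[0,0,0,0,0,0,1],[0,0,0,0,0,0,1],[0,0,0,0,0,0,1],[0,0,0,0,0,0,1],[0,0,0,0,0,0,1]])

```text
clock: 6.25
position: [0.5437, 0.2866, 0.1072]
ee_rot: [0.0, 0.743, 0.669, 0.001]
contact_force: [0.3, -0.5, 5.3]
width: 0.0265
gripper_force: 78.5
```

Emit:
servo_tool(increments=[[0,0,-1,0,0,0,1],[0,0,-2,0,0,0,1],[0,0,-3.5,0,0,0,1],[0,0,-4,0,0,0,1],[0,0,-4,0,0,0,1]])

```text
clock: 6.75
position: [0.5424, 0.2862, 0.2523]
ee_rot: [-0.0, 0.743, 0.669, -0.001]
contact_force: [1.1, 0.5, -1.4]
width: 0.0265
gripper_force: 78.7
```

Emit:
servo_tool(increments=[[0,0,-3,0,0,0,1],[0,0,-1.5,0,0,0,1],[0,0,-0.5,0,0,0,1],[0,0,0,0,0,0,1],[0,0,0,0,0,0,1]])

```text
clock: 7.25
position: [0.5424, 0.2861, 0.2998]
ee_rot: [-0.0, 0.743, 0.669, -0.001]
contact_force: [0.3, -1.1, -1.0]
width: 0.0269
gripper_force: 78.7
```

Run:
```python
from h import *
np.set_printoptions(precision=4,suppress=True)
s=manip.get_state();p=s["position"];print(p,s["ee_rot"],s["clock"],s["width"],s["contact_force"])
b=save("side","side3")
q=proj("side",[[p[0],p[1],p[2]-.022],[p[0],p[1],p[2]-.082]]);print(q)
x,y=(q[0]-[90,80]).astype(int); x=max(x,0);y=max(y,0)
c=cv2.resize(b[y:y+160,x:x+180],(675,600),interpolation=cv2.INTER_CUBIC)
for u in q: cv2.circle(c,tuple(int(v) for v in ((u-[x,y]+.5)*3.75)),3,(255,0,0),-1)
cv2.imwrite("pics/crop3.png",c[:,:,::-1])
```

```text
[0.5424 0.2861 0.2998] [-0.0005  0.7435  0.6687 -0.0014] 7.25 0.026884099215959644 [ 0.3266 -1.1212 -0.9887]
[[184.3294 235.6148]
 [190.4074 256.1042]]
```

View pics/crop3.png

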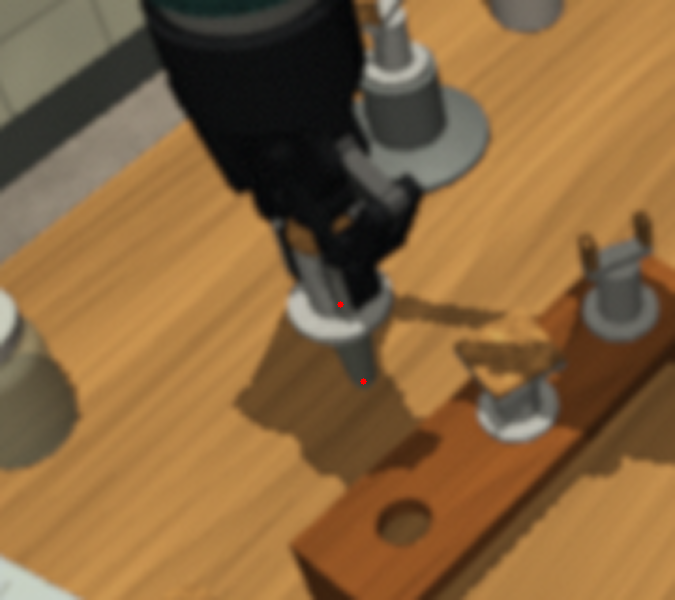

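The post is lifted and held upright: tip at crop (363,383), on the predicted dot. The hole is empty and the other two posts are undisturbed. I'll travel to above the socket.

Emit:
servo_tool(increments=[[-2,0.2,0,0,0,0,1],[-4,0.4,0,0,0,0,1],[-4.6,0.45,0,0,0,0,1],[-4.6,0.45,0,0,0,0,1],[-4.6,0.45,0,0,0,0,1]])

```text
clock: 7.8
position: [0.5408, 0.0859, 0.2998]
ee_rot: [-0.001, 0.743, 0.669, -0.001]
contact_force: [1.3, 0.2, -1.3]
width: 0.0268
gripper_force: 78.7
```

Emit:
servo_tool(increments=[[-4.6,0.45,0,0,0,0,1],[-4.6,0.45,0,0,0,0,1],[-4.6,0.45,0,0,0,0,1],[-4.6,0.45,0,0,0,0,1],[-4.6,0.45,0,0,0,0,1]])

```text
clock: 8.3
position: [0.5388, -0.1452, 0.2999]
ee_rot: [-0.001, 0.744, 0.669, -0.0]
contact_force: [1.2, 0.2, -1.7]
width: 0.0266
gripper_force: 78.7
```

Emit:
servo_tool(increments=[[-4,0.4,0,0,0,0,1],[-2.5,0.25,0,0,0,0,1],[-1.3,0.15,1.5,0,0,0,1],[0,0,3,0,0,0,1],[0,0,3,0,0,0,1]])

```text
clock: 8.8
position: [0.539, -0.2227, 0.2244]
ee_rot: [-0.001, 0.744, 0.668, -0.0]
contact_force: [0.6, 0.2, -0.8]
width: 0.0265
gripper_force: 78.7
```

Emit:
servo_tool(increments=[[0,0,2,0,0,0,1],[0,0,1,0,0,0,1],[0,0,0.5,0,0,0,1],[0,0,0,0,0,0,1],[0,0,0,0,0,0,1]])

```text
clock: 9.3
position: [0.5401, -0.2223, 0.1923]
ee_rot: [0.001, 0.743, 0.669, 0.0]
contact_force: [-1.1, -0.4, -0.9]
width: 0.0265
gripper_force: 78.7
```

Run:
```python
from h import *
np.set_printoptions(precision=4,suppress=True)
s=manip.get_state();p=s["position"];print(p,s["ee_rot"],s["clock"],s["width"],s["contact_force"])
b=save("side","side4")
q=proj("side",[[p[0],p[1],p[2]-.022],[p[0],p[1],p[2]-.082],[p[0],p[1],.08],[.539,-.2225,.08]]);print(q)
for r in finder.tip_of("socket","side")[:2]: print(r["p"],r["at"],at_z("side",r["at"],.08))
for r in finder.tip_of("socket","top")[:2]: print(r["p"],r["at"],at_z("top",r["at"],.08))
x,y=(q[2]-[75,75]).astype(int)
c=cv2.resize(b[y:y+120,x:x+150],(750,600),interpolation=cv2.INTER_CUBIC)
for u in q: cv2.circle(c,tuple(int(v) for v in ((u-[x,y]+.5)*5)),3,(255,0,0),-1)
cv2.imwrite("pics/crop4.png",c[:,:,::-1]);print(x,y)
```

```text
[ 0.5401 -0.2223  0.1923] [0.0009 0.7434 0.6688 0.0003] 9.3 0.026513540280149135 [-1.0914 -0.4057 -0.9099]
[[320.5986 138.0063]
 [318.9944 155.535 ]
 [318.2343 163.8436]
 [318.6082 163.9436]]
0.76 [319.6, 162.6] [ 0.5395 -0.2293  0.08  ]
0.88 [369.7, 209.4] [ 0.5378 -0.2247  0.08  ]
243 88
```

View pics/crop4.png

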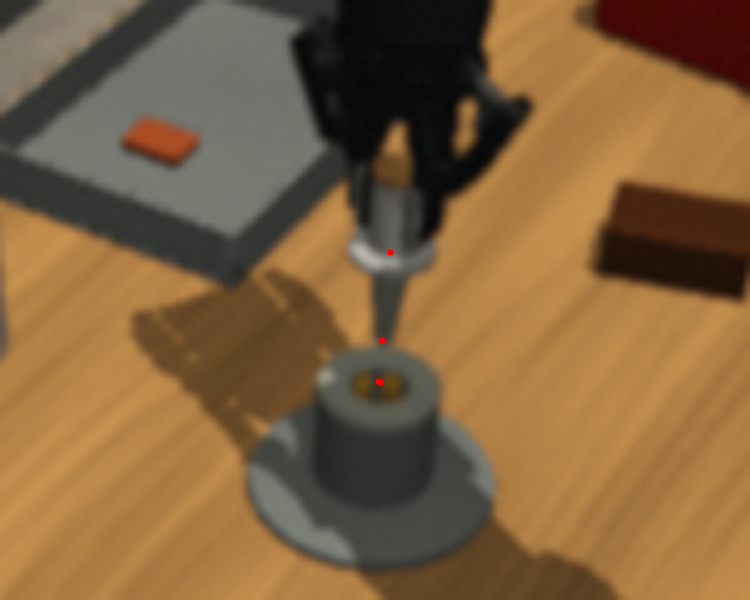

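The tip (crop 383,341) is right above the mouth centre (378,385). Lowering.

Emit:
servo_tool(increments=[[0,0,1.5,0,0,0,1],[0,0,1.5,0,0,0,1],[0,0,1.5,0,0,0,1],[0,0,1,0,0,0,1],[0,0,0.5,0,0,0,1]])

```text
clock: 9.95
position: [0.5393, -0.2219, 0.1308]
ee_rot: [-0.0, 0.743, 0.669, -0.0]
contact_force: [0.2, -0.2, -1.3]
width: 0.0266
gripper_force: 78.7
```

Emit:
servo_tool(increments=[[0,0,0.2,0,0,0,1],[0,0,0.2,0,0,0,1],[0,0,0.2,0,0,0,1],[0,0,0.2,0,0,0,1],[0,0,0,0,0,0,1]])

```text
clock: 10.45
position: [0.5396, -0.2216, 0.1234]
ee_rot: [-0.0, 0.744, 0.669, 0.0]
contact_force: [0.6, 2.8, 0.8]
width: 0.0266
gripper_force: 78.7
```

Emit:
servo_tool(increments=[[0.1,0,0.1,0,0,0,1],[0,0,0.2,0,0,0,1],[0,0,0.2,0,0,0,1],[0,0,0,0,0,0,1],[0,0,0,0,0,0,1]], squeeze=100)

```text
clock: 10.95
position: [0.5397, -0.2214, 0.1191]
ee_rot: [0.001, 0.743, 0.669, -0.0]
contact_force: [-1.5, 1.3, 5.2]
width: 0.0258
gripper_force: 98.2
```

Emit:
servo_tool(increments=[[0,0,0.2,0,0,0,1],[0,0,0.1,0,0,0,1],[0,0,0.1,0,0,0,1],[0,0,0,0,0,0,1],[0,0,0,0,0,0,1]])

```text
clock: 11.45
position: [0.5399, -0.2217, 0.116]
ee_rot: [0.001, 0.743, 0.669, -0.0]
contact_force: [-1.5, 1.1, 8.8]
width: 0.026
gripper_force: 98.5
```

Emit:
servo_tool(increments=[[0,0,0.2,0,0,0,1],[0,0,0.2,0,0,0,1],[0,0,0.1,0,0,0,1],[0,0,0,0,0,0,1],[0,0,0,0,0,0,1]])

```text
clock: 11.95
position: [0.5403, -0.2219, 0.1114]
ee_rot: [0.002, 0.743, 0.669, 0.0]
contact_force: [-2.1, 1.3, 10.2]
width: 0.0263
gripper_force: 98.7
```

Emit:
servo_tool(increments=[[0,0,0.2,0,0,0,1],[0,0,0.1,0,0,0,1],[0,0,0.1,0,0,0,1],[0,0,0,0,0,0,1],[0,0,0,0,0,0,1]])

```text
clock: 12.45
position: [0.5405, -0.222, 0.1077]
ee_rot: [0.002, 0.743, 0.669, 0.0]
contact_force: [-1.9, 1.6, 12.5]
width: 0.0263
gripper_force: 98.8
```

Emit:
servo_tool(increments=[[0,0,0.1,0,0,0,1],[0,0,0.1,0,0,0,1],[0,0,0.1,0,0,0,1],[0,0,0.1,0,0,0,1],[0,0,0,0,0,0,1]])

```text
clock: 12.95
position: [0.5406, -0.2221, 0.104]
ee_rot: [0.002, 0.743, 0.669, 0.0]
contact_force: [-3.2, 1.7, 13.6]
width: 0.0258
gripper_force: 99.1
```

Emit:
servo_tool(increments=[[0,0,0.1,0,0,0,1],[0,0,0.1,0,0,0,1],[0,0,0,0,0,0,1],[0,0,0,0,0,0,1],[0,0,0,0,0,0,1]])

```text
clock: 13.45
position: [0.5405, -0.2221, 0.1022]
ee_rot: [0.002, 0.743, 0.669, 0.0]
contact_force: [-2.5, 1.7, 15.1]
width: 0.0263
gripper_force: 99.3
```

Emit:
servo_tool(increments=[[0,0,0.1,0,0,0,1],[0,0,0.1,0,0,0,1],[0,0,0,0,0,0,1],[0,0,0,0,0,0,1],[0,0,0,0,0,0,1]])

```text
clock: 13.95
position: [0.5405, -0.2221, 0.1022]
ee_rot: [0.003, 0.743, 0.669, 0.0]
contact_force: [-4.9, 2.8, 25.3]
width: 0.026
gripper_force: 100.4
```

It stopped dead at z = 0.1022 with the force jumping to 25 N, so the collar is on the face. I'll release and back off.

Emit:
servo_tool(increments=[[0,0,-0.2,0,0,0,1],[0,0,0,0,0,0,0],[0,0,0,0,0,0,-1],[0,0,0,0,0,0,-1],[0,0,0,0,0,0,-1]])

```text
clock: 14.45
position: [0.5394, -0.2212, 0.0987]
ee_rot: [-0.0, 0.743, 0.669, -0.0]
contact_force: [-0.7, -0.6, -0.5]
width: 0.0821
gripper_force: 0.0
```

Emit:
servo_tool(increments=[[0,0,0,0,0,0,-1],[0,0,-1,0,0,0,-1],[0,0,-3,0,0,0,-1],[0,0,-4,0,0,0,-1],[0,0,-4,0,0,0,-1]])

```text
clock: 14.95
position: [0.5393, -0.2209, 0.2209]
ee_rot: [-0.0, 0.743, 0.669, -0.0]
contact_force: [0.6, -1.2, -0.5]
width: 0.0853
gripper_force: 0.0
```

Emit:
servo_tool(increments=[[0,0,-4,0,0,0,-1],[0,0,-3,0,0,0,-1],[0,-3,0,0,0,0,-1],[0,-3,0,0,0,0,-1],[0,0,0,0,0,0,-1]])

```text
clock: 15.45
position: [0.4767, -0.2138, 0.2907]
ee_rot: [-0.0, 0.744, 0.668, -0.001]
contact_force: [0.7, 0.4, -0.1]
width: 0.0856
gripper_force: 0.0
```

Run:
```python
from h import *
np.set_printoptions(precision=4,suppress=True)
s=manip.get_state();p=s["position"];print(p,s["clock"],s["width"],s["contact_force"])
b=save("side","side5");a=save("top","top5")
q=proj("side",[[.5405,-.222,.08],[.5405,-.222,.134]]);print(q)
c=cv2.resize(b[105:195,260:380],(640,480),interpolation=cv2.INTER_CUBIC);k=640/120
for u in q: cv2.circle(c,tuple(int(v) for v in ((u-[260,105]+.5)*k)),3,(255,0,0),-1)
cv2.imwrite("pics/crop5.png",c[:,:,::-1])
for n in("top","side"):
    for r in finder.tip_of("flat_post",n)[:3]: print(n,r["p"],r["at"],at_z(n,r["at"],.08))
```

```text
[ 0.4767 -0.2138  0.2907] 15.45 0.08560262769072723 [ 0.7183  0.3635 -0.15  ]
[[318.0656 163.8578]
 [319.4374 148.7957]]
top 0.89 [124.3, 186.0] [0.586  0.3845 0.08  ]
top 0.75 [367.9, 208.7] [ 0.5395 -0.2202  0.08  ]
side 0.74 [150.4, 331.4] [0.5742 0.4041 0.08  ]
side 0.48 [316.6, 164.5] [ 0.5427 -0.2173  0.08  ]
```

View pics/crop5.png

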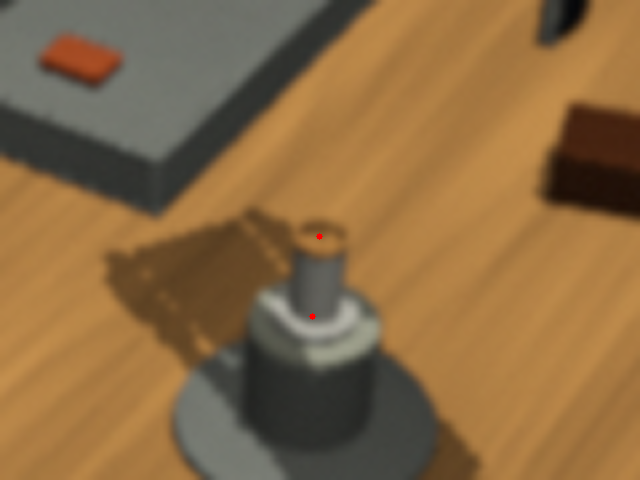

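View pics/top5.png

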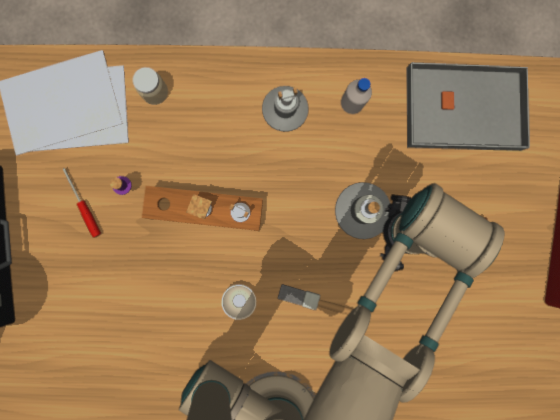

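The post stands upright in the socket: cork top at crop (319,236), collar on the boss face at about (315,325). The plate and fork posts and the purple post are unmoved. I'll check the height with a gentle press on the top using closed fingers, which should touch at TCP z ≈ 0.142.

Emit:
servo_tool(increments=[[0,2.4,0,0,0,0,1],[-0.1,3,0,0,0,0,1],[0,1,2,0,0,0,1],[0,0,3,0,0,0,1],[0,0,3,0,0,0,1]], squeeze=40)

```text
clock: 16.15
position: [0.5452, -0.2227, 0.2081]
ee_rot: [0.0, 0.743, 0.669, 0.0]
contact_force: [0.9, 0.1, -0.2]
width: 0.0123
gripper_force: 0.0
```

Emit:
servo_tool(increments=[[0,0,3,0,0,0,1],[0,0,2,0,0,0,1],[0,0,1,0,0,0,1],[0,0,0,0,0,0,1],[0,0,0,0,0,0,1]])

```text
clock: 16.65
position: [0.5445, -0.2228, 0.15]
ee_rot: [0.001, 0.743, 0.669, 0.0]
contact_force: [0.0, 0.3, 0.0]
width: 0.0002
gripper_force: 0.0
```

Emit:
servo_tool(increments=[[0,0,0.3,0,0,0,1],[0,0,0.2,0,0,0,1],[0,0,0.2,0,0,0,1],[0,0,0,0,0,0,1],[0,0,0,0,0,0,1]])

```text
clock: 17.15
position: [0.5434, -0.2225, 0.1425]
ee_rot: [0.0, 0.744, 0.669, 0.0]
contact_force: [0.0, 0.2, 0.4]
width: -0.0
gripper_force: 0.0
```

Emit:
servo_tool(increments=[[0,-0.3,0.1,0,0,0,1],[0,0,0.1,0,0,0,1],[0,0,0,0,0,0,1],[0,0,0,0,0,0,1],[0,0,0,0,0,0,1]])

```text
clock: 17.65
position: [0.5418, -0.2227, 0.1422]
ee_rot: [0.002, 0.744, 0.669, 0.001]
contact_force: [1.3, 1.2, 7.2]
width: 0.0004
gripper_force: 3.3
```

Emit:
servo_tool(increments=[[0,0,0.1,0,0,0,1],[0,0,0.1,0,0,0,1],[0,0,0,0,0,0,1],[0,0,0,0,0,0,1],[0,0,0,0,0,0,1]])

```text
clock: 18.15
position: [0.542, -0.2227, 0.142]
ee_rot: [0.003, 0.744, 0.669, 0.001]
contact_force: [-1.4, 2.1, 14.9]
width: -0.0
gripper_force: 7.8
```

Emit:
servo_tool(increments=[[0,0,0.1,0,0,0,1],[0,0,0.1,0,0,0,1],[0,0,0,0,0,0,1],[0,0,0,0,0,0,1],[0,0,0,0,0,0,1]])

```text
clock: 18.65
position: [0.5421, -0.2228, 0.142]
ee_rot: [0.003, 0.743, 0.669, 0.001]
contact_force: [-4.4, 3.2, 25.1]
width: 0.0001
gripper_force: 12.6
```

Emit:
servo_tool(increments=[[0,0,-0.8,0,0,0,1],[0,0,-2,0,0,0,1],[0,0,-4,0,0,0,1],[0,0,-4,0,0,0,1],[0,0,-2,0,0,0,1]])

```text
clock: 19.15
position: [0.5412, -0.2227, 0.2679]
ee_rot: [0.002, 0.743, 0.669, 0.001]
contact_force: [0.7, -0.9, 0.3]
width: -0.0
gripper_force: 0.0
```

Emit:
servo_tool(increments=[[0,-3,0,0,0,0,1],[0,-4,0,0,0,0,1],[0,-3,0,0,0,0,1],[0,0,0,0,0,0,1],[0,0,0,0,0,0,1]])

```text
clock: 19.65
position: [0.4407, -0.2116, 0.2645]
ee_rot: [0.0, 0.744, 0.668, 0.0]
contact_force: [-0.4, -0.4, -0.2]
width: -0.0002
gripper_force: 0.0
```

Run:
```python
from h import *
s=manip.get_state();print(s["position"],s["clock"],s["contact_force"])
b=save("side","side6")
print([(round(r["p"],2),r["box"]) for r in finder.silhouettes("flat_post","side")[:3]])
cv2.imwrite("pics/crop6.png",cv2.resize(b[100:360,130:400],(623,600),interpolation=cv2.INTER_CUBIC)[:,:,::-1])
```

```text
[ 0.44065692 -0.21160041  0.26454366] 19.65 [-0.37892103 -0.41059478 -0.153255  ]
[(0.7, [152.0, 328.1, 28.2, 28.5]), (0.55, [318.2, 158.5, 19.5, 21.4])]
```

View pics/crop6.png

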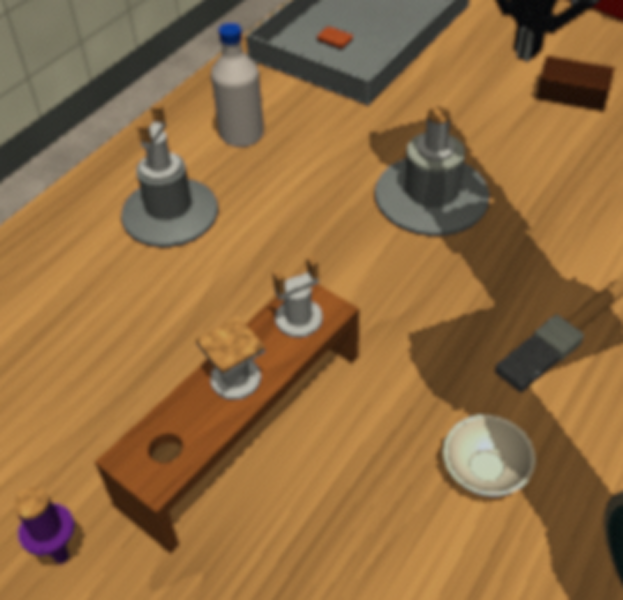

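The post is seated upright at crop (436,135), with its top at 0.134 m, which is fully home. The plate and fork posts are still in the rack and the arm is clear.

```bash
python3 -c "
from rig import manip
print(manip.sign_off())"
```

```text
the job is handed in; nothing more can be done
None
```

The flat-topped post is fully home in the empty stand's socket, upright with its collar on the face; the fork and plate posts are still in the rack, and the job was handed in at about 20 s with the arm clear.

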